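Bolt the block into the drilling jig

ROBOT

A 6-joint arm with a two-finger parallel gripper is mounted at the origin on a cart in front of the work surface, level with it; the furniture and walls round the work are solid. World frame = base frame: x ahead of the robot, y to its left, z up, the work surface at z = 0. Lengths are in m, angles in rad, forces in N, time in s.
With the tool pointing down it reaches from about 0.275 to 0.775 m from the base axis. Payload 14.6 kg.
Tool frame: the origin (TCP) lies midway between the tips of the shut fingers; the grasp point (between the pads) lies bot.hold_point_z behind it (bot.hold_point_z is the distance from the TCP to the grasp point, in m); z points along the fingers, y is the line along which they close (so a half turn about z gives the same grasp; the last joint's range is limited). The gripper opens to 85 mm and grips with 20 to 120 N. Pads are 22 mm wide; open, the fingers measure 114 mm over their backs; the gripper's body (76 mm by 85 mm) begins 54 mm behind the grasp point. The pads swing forward as they close: fully open they stand 13 mm farther back than shut.
Start: joints at [0.982, 0.263, -0.048, 1.259, 0, 1.415], TCP at [0.221, 0.476, 0.231] pointing down, gripper open.
Joint ranges: [-2.65, 2.65], [-0.89, 1.7], [-1.18, 1.37], [-2.13, 2.11], [-1.35, 1.29], [-3.14, 3.14]. Speed limits (rad/s): [1.89, 1.89, 2.57, 2.79, 3.14, 3.14].

INTERFACE

Orientations are given as a rotation vector (axis times angle).
In Python, from workcell import bot gives the robot as it stands. The module is installed in compiled form; this text tells all that it offers.
- The arm moves only by the shell command python3 -m jog 'ROWS' [FORCE]. ROWS is JSON, one flat list of numbers, 7 for each row, row after row: the turn, a rotation vector about the tool's x, y, z in rad, then the shift along the tool's x, y, z in m, then the opening, from 0 (shut) to 1 (fully open). A call has 1 to 12 rows; each row shifts and turns the commanded pose from where the row before left it, along the tool's axes as they then stand; what a row does not reach is not made up. A row lasts 1/10 s, in which the tool goes at most 50 mm and 8.59 degrees, less where a joint would pass 70% of its speed; a pose out of reach is approached as far as the arm can. A call with a gripper value outside its range is refused whole. The fingers move at their own pace and stop on an object; FORCE is the grip in N (left out, the last holds). Time passes only in rows, so rows that do not move let the fingers close. It gives the time, the measured TCP pose, the force, the opening and the grip force at its end, in the units of the state.
- bot.get_obs(): the state, without advancing time (a new reading comes with each control period).
- bot.read_camera(name): name is "scene" or "side" or "wrist"; returns the picture (384x512x3 uint8, red, green, blue); there is no depth.
- bot.calibration(name): a dict with "fovy" (degrees; the focal length in pixels is half the picture's height over the tangent of half this angle, whatever the lens; pixels are square), "cx", "cy" (the principal point, pixels), "position" and "orientation" of the camera in the world; the wrist camera has in their place "tool_from_camera" (4x4, takes a point from camera to tool coordinates, whose origin is the TCP and whose axes are the flange's). Camera axes: x right, y down, z forward; pixel columns grow to the right and rows downward; lengths in m; the calibration is good to about 2 mm. A picture is of the moment at which its call begins: read the wrist's pose just before it. calibration takes no time and is no camera call.
- bot.sign_off(): hands the job in; it is judged then, once.
The state is a dict: "time": time; "joints": joint angles; "dq": joint speeds; "joint_efforts": joint torques, N m; "eef_pos": TCP position; "tcp_rot": TCP orientation; "force": force on the tool from outside, world axes, zero at the start; "torque": the same for the moment, N m; "width": opening from 0.0 (shut) to 1.0 (fully open); "gripper_force": force on a finger pad.
Only numpy, scipy, OpenCV 4.12 (cv2) and the standard library are available. Lean on these libraries where they do the work, as an engineer would, in place of code of your own. Each camera call takes 0.05 s, during which the arm holds its last target. There are 200 camera calls.

TASK

Lock the wooden block into the drilling jig: press the red spring catch down with one fingertip and, keeping it held down, push the bolt's black thumb plate with the other fingertip until the bolt is fully home over the block. Then let go so that the catch springs back up and locks the bolt. Pick nothing up, leave the block in its pocket and do not disturb the things lying around the jig.

Things in the scene. Friction and masses are not known exactly. Their poses are not given: they have to be found in the camera images.
- jig: Drilling jig, plywood base 130 x 305 x 8 mm fixed level on the bench. Origin: at bench height, midway between catch bar (jig x = -30 mm) and bolt (x = +30 mm), below mid-length of the catch bar. z up; y = way the bolt slides home, to the block; x from catch to bolt, away from the robot. From y -75 to 95 mm only catch bar and thumb plate rise above 50 mm; a bridge at y 98 to 110 is 56 mm high.
- catch (a joint): How far the red spring catch is pressed down, m: 0 = up (its tooth blocks the bolt), 0.012 = fully down. The tooth clears the bolt from 0.006 on. The spring takes about 2.5 N to start, 5 N at 0.006 and 7 N at the bottom. Let go, it springs up by itself and locks the bolt if that is fully home.
- catch_top (a point): Middle of the top face of the red catch bar (moves with it). The bar is 24 mm wide (jig x -42 to -18 mm), 130 mm long (jig y -65 to 65 mm), flat and parallel to the bolt; its top is 67 mm above the bench when up, 55 mm when fully down. It moves straight down wherever it is pressed; a fingertip can slide along it.
- bolt (a joint): Travel of the bolt, m: 0 = drawn back, 0.060 = home against its stop, over the block. Starts at 0 to 0.006. Slides along the jig's +y with about 2 N of friction, more when the catch's tooth rubs it. With the catch up it is blocked at 0.010; the tooth can spring up behind it past 0.054.
- bolt_tab (a point): Rear face (the face to push, looking to the jig's -y) of the bolt's black upright thumb plate, mid-width, 70 mm above the bench; moves with the bolt. The plate is 28 mm wide (jig x 16 to 44 mm), 8 mm thick along y, and stands from 48 to 85 mm above the bench. With the bolt drawn back this face is at jig y = -14 mm.
- block_mid (a point): Centre of the loose sawn wooden block (50 x 95 x 28 mm, 95 along the jig's y) lying in the jig's pocket on the base; its top is 36 mm above the bench, 2 mm below the bolt rod.
- wax_tin: Round tin of wax, diameter 67, height 36 mm, loose on the bench on the robot's side of the jig; origin in the middle of its underside.
- plug: Wooden disc, diameter 46, height 20 mm, loose on the bench on the robot's side of the jig; origin in the middle of its underside.
- pencil: Blue flat carpenter's pencil, 159 mm long, 13 x 9 mm, loose on the bench on the far side of the jig, roughly parallel to the bolt; origin in the middle of its underside.

How it is judged:
By the outcome, as a careful person would: the job done as asked, in the order asked, and still so for the second after the job is handed in, with the robot touching nothing.
It also fails if it takes over 35 s, if anything falls off the work surface, if the arm or the gripper's body presses on something with over 40 N, if the wrist force passes 120 N, or if a joint passes its speed limit or range.

## Working session

There is one attempt and no reset: what is moved stays moved. The work goes in short steps, Python scripts to look and compute and a shell command to move; the robot and the scene stay as the last step left them, time stands still between calls to the robot, and variables do not carry over. Pictures are saved under pics/ and viewed, at most 10 in all, crops included, and the job is handed in when it is done.

```bash
mkdir -p pics
python3 - <<'E'
from workcell import bot
import cv2
o=bot.get_obs(); print({k:(v if not hasattr(v,'round') else v) for k,v in o.items()}, bot.hold_point_z)
for n in("scene","side","wrist"):
    im=bot.read_camera(n); cv2.imwrite(f"pics/{n}0.png",im[:,:,::-1]); print(n,bot.calibration(n))
a=cv2.imread("pics/scene0.png");b=cv2.imread("pics/side0.png")
E
```

```text
{'time': 0.0, 'joints': array([ 9.81720703e-01,  2.63481987e-01, -4.89429107e-02,  1.25939071e+00,
       -4.40302296e-05,  1.41552274e+00]), 'dq': array([-0.00069808, -0.00015214, -0.00055322, -0.00058285,  0.00039097,
        0.00124843]), 'joint_efforts': array([-3.13865030e-04, -6.37614012e+01,  3.84564579e+01,  1.38372325e-02,
       -1.06009425e-04, -5.30731563e-05]), 'eef_pos': array([0.2205168 , 0.47613503, 0.23084412]), 'tcp_rot': array([-6.76013174e-01, -3.06765989e+00,  1.51646162e-03]), 'force': array([ 0.29280412, -0.00904264,  0.29749939]), 'torque': array([ 0.03885039, -0.01459325, -0.06288854]), 'gripper_force': 0.0, 'width': 1.002132382188777} 0.0187
scene {'fovy': 52.31000051441812, 'cx': 257.06053300183305, 'cy': 187.63732155849877, 'position': array([ 0.11033195, -0.23781356,  0.54766802]), 'orientation': array([-2.06944905,  0.59587556, -0.30029902])}
side {'fovy': 45.383865437934716, 'cx': 252.026423262096, 'cy': 194.7388027688021, 'position': array([ 0.22139647, -0.2921023 ,  0.53440901]), 'orientation': array([-2.11219085,  0.40630614, -0.23993554])}
wrist {'fovy': 70.21962966294733, 'cx': 260.3722180886693, 'cy': 191.08181028831015, 'tool_from_camera': array([[ 5.30565484e-04, -9.52316977e-01, -3.05109971e-01,
         7.78919207e-02],
       [ 9.99999768e-01,  3.74581574e-04,  5.69778066e-04,
         3.80201391e-05],
       [-4.28320752e-04, -3.05110202e-01,  9.52316954e-01,
        -1.42221423e-01],
       [ 0.00000000e+00,  0.00000000e+00,  0.00000000e+00,
         1.00000000e+00]])}
```

View pics/scene0.png

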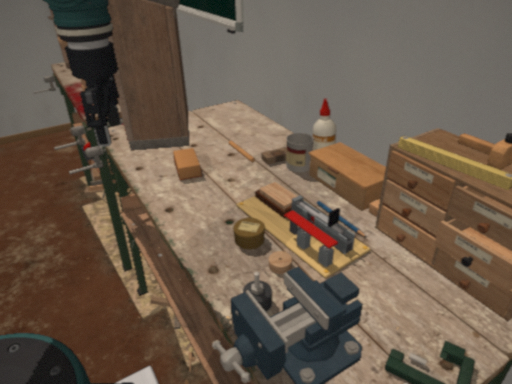

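View pics/side0.png

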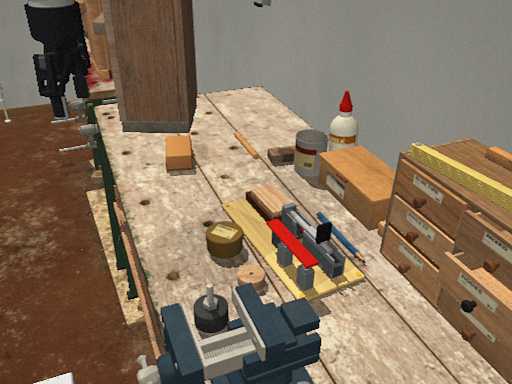

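View pics/wrist0.png

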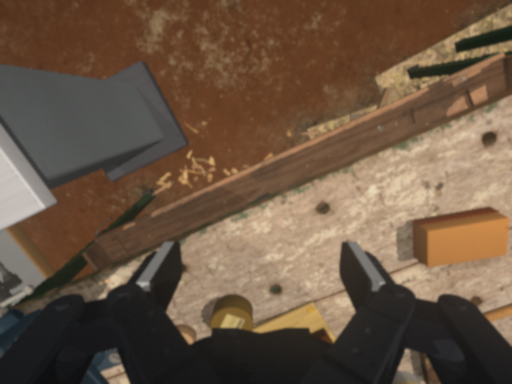

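The scene and side views show the jig lying diagonally. In the side view the red catch bar runs (268,222)-(315,262), the black thumb plate is at about (323,231), the block is at (265,200), the tin at (225,237) and the plug at (250,277). The vise is on the near side. In the wrist view the fingers are open and the jig is just outside the frame. Next I'll measure the bar and plate.

```bash
cat > h.py <<'E'
import numpy as np, cv2
from scipy.spatial.transform import Rotation as R
from workcell import bot
def cam(n,o=None):
    c=bot.calibration(n); f=192/np.tan(np.radians(c["fovy"])/2)
    if n=="wrist":
        T=np.array(c["tool_from_camera"]); Rt=R.from_rotvec(o["tcp_rot"]).as_matrix()
        return f,c["cx"],c["cy"],Rt@T[:3,3]+o["eef_pos"],Rt@T[:3,:3]
    return f,c["cx"],c["cy"],np.array(c["position"]),R.from_rotvec(c["orientation"]).as_matrix()
def cast(k,uv,z):
    f,cx,cy,p,M=k; uv=np.atleast_2d(uv).astype(float)
    d=np.c_[(uv[:,0]-cx)/f,(uv[:,1]-cy)/f,np.ones(len(uv))]@M.T
    return p+d*((z-p[2])/d[:,2])[:,None]
def redmask(bgr):
    h=cv2.cvtColor(bgr,cv2.COLOR_BGR2HSV)
    m=((h[...,0]<6)|(h[...,0]>174))&(h[...,1]>190)&(h[...,2]>110)
    n,l,s,_=cv2.connectedComponentsWithStats(m.astype(np.uint8))
    return l,s
E
python3 - <<'E'
from h import *
for n in("scene","side"):
    im=cv2.imread(f"pics/{n}0.png"); l,s=redmask(im)
    x0=(240,190,360,290)
    for i in range(1,len(s)):
        x,y,w,h,a=s[i]
        if a<100 or not(240<x<340): continue
        v,u=np.where(l==i); k=cam(n)
        W=cast(k,np.c_[u,v],.067)[:,:2]
        r=cv2.minAreaRect(W.astype(np.float32)*1000); print(n,s[i],r)
        V=im[v,u,2]; print(np.percentile(V,[5,25,50,75,95]))
    h=cv2.cvtColor(im,cv2.COLOR_BGR2HSV)
    crop=im[180:300,220:375]
    cv2.imwrite(f"pics/{n}c.png",cv2.resize(crop,None,fx=5,fy=5,interpolation=cv2.INTER_CUBIC)[:600,:775])
E
```

```text
scene [285 211  52  37 509] ((505.9342956542969, 229.3815155029297), (24.85544776916504, 130.0293426513672), 5.468843936920166)
[133.4 159.  168.  170.  172. ]
side [267 219  51  49 770] ((507.729248046875, 228.14622497558594), (25.463130950927734, 130.9872589111328), 4.851668357849121)
[154. 210. 214. 217. 222.]
```

View pics/sidec.png

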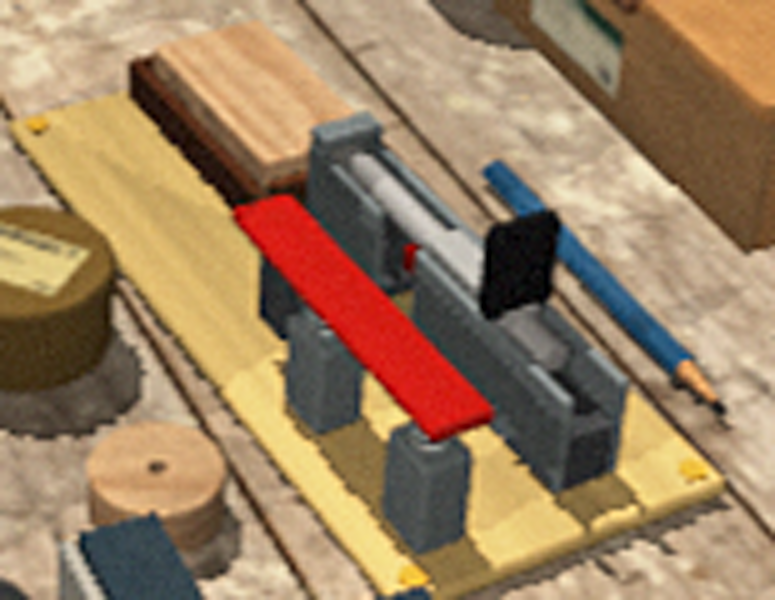

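The crop shows the red bar fully visible, the bolt drawn back with the plate at crop (520,262), which is image (324,232), and the pencil beyond the jig. The rectangle cast onto z=67 mm measures 25x130 mm, matching the bar's stated size. Next I'll compute the plate position, the clearance to the post and the tool offsets.

```bash
cat >> h.py <<'E'
th=np.radians(5.1); jx=np.array([np.cos(th),np.sin(th),0]); jy=np.array([-np.sin(th),np.cos(th),0])
J=np.array([.507,.2285,0])+.03*jx
def tojig(P): d=np.atleast_2d(P)-J; return np.c_[d@jx,d@jy,d[:,2]]*1000
def plan(xj,yj,z):
    o=bot.get_obs(); Rt=R.from_rotvec(o["tcp_rot"]); 
    best=None
    for s in(1,-1):
        M=np.c_[np.cross(s*jx,[0,0,-1.]),s*jx,[0,0,-1.]]
        dr=(Rt.inv()*R.from_matrix(M)).as_rotvec()
        if best is None or np.linalg.norm(dr)<np.linalg.norm(best[0]): best=(dr,M)
    t=J+xj*jx+yj*jy+[0,0,z]; dw=t-o["eef_pos"]
    print("t",o["time"],"jig TCP",tojig(o["eef_pos"]).round(1),"F",o["force"].round(1),"w",round(o["width"],3))
    print("target",t.round(4),"turn(deg)",np.degrees(best[0]).round(2),"rad",best[0].round(4),"shift now-tool(mm)",(Rt.inv().apply(dw)*1000).round(1),"final-tool",(best[1].T@dw*1000).round(1))
E
python3 - <<'E'
from h import *
for n in("scene","side"):
    im=cv2.imread(f"pics/{n}0.png"); m=(im.max(2)<40).astype(np.uint8)
    c,l,s,ce=cv2.connectedComponentsWithStats(m)
    for i in range(1,c):
        if s[i][4]>40 and 300<ce[i][0]<350 and 190<ce[i][1]<260: 
            print(n,s[i],ce[i],tojig(cast(cam(n),ce[i],.0665)))
print(cast(cam("side"),[[122,131],[196,128],[190,170]],0).round(3))
plan(0,-.034,.13)
print(bot.get_obs()["joints"].round(3), R.from_rotvec(bot.get_obs()["tcp_rot"]).as_matrix().round(3))
E
```

```text
scene [329 210  10  17 117] [333.47008547 217.33333333] [[30.74464101 -4.52695212 66.5       ]]
side [316 223  16  21 243] [323.25102881 232.46502058] [[32.56882478 -4.76819399 66.5       ]]
[[0.333 0.901 0.   ]
 [0.527 0.85  0.   ]
 [0.447 0.628 0.   ]]
t 0.15 jig TCP [[-293.3  272.2  230.9]] F [ 0.1  1.1 -0.9] w 1.0
target [0.5399 0.1973 0.13  ] turn(deg) [-4.000e-02  2.000e-02  6.004e+01] rad [-8.0000e-04  3.0000e-04  1.0479e+00] shift now-tool(mm) [-407.  -118.7  101. ] final-tool [-306.2  293.3  100.9]
[ 0.982  0.263 -0.049  1.259  0.     1.416] [[-0.907  0.42  -0.   ]
 [ 0.42   0.907 -0.001]
 [ 0.    -0.001 -1.   ]]
```

```bash
python3 -m jog '[0,0,0.131,0,0,0,0.53, 0,0,0.131,0,0,0,0.53, 0,0,0.131,0,0,0,0.53, 0,0,0.131,0,0,0,0.53, 0,0,0.131,0,0,0,0.53, 0,0,0.131,0,0,0,0.53, 0,0,0.131,0,0,0,0.53, 0,0,0.131,0,0,0,0.53]'
python3 -m jog '[0,0,0,-0.034,0.0326,0,0.53, 0,0,0,-0.034,0.0326,0,0.53, 0,0,0,-0.034,0.0326,0,0.53, 0,0,0,-0.034,0.0326,0,0.53, 0,0,0,-0.034,0.0326,0,0.53, 0,0,0,-0.034,0.0326,0,0.53, 0,0,0,-0.034,0.0326,0,0.53, 0,0,0,-0.034,0.0326,0,0.53, 0,0,0,-0.034,0.0326,0,0.53, 0,0,0,0,0,0.04,0.53, 0,0,0,0,0,0.04,0.53, 0,0,0,0,0,0,0.53]'
python3 - <<'E'
from h import *
plan(0,-.034,.13)
im=bot.read_camera("wrist")[:,:,::-1].copy(); cv2.imwrite("pics/w1.png",im)
o=bot.get_obs(); k=cam("wrist",o)
l,s=redmask(im)
for i in range(1,len(s)):
    if s[i][4]>300:
        v,u=np.where(l==i); W=cast(k,np.c_[u,v],.067)[:,:2]
        print(s[i],cv2.minAreaRect(W.astype(np.float32)*1000))
E
```

```text
time: 0.95
eef_pos: [0.2206, 0.4763, 0.2311]
tcp_rot: [2.127, 2.312, -0.001]
force: [0.5, -0.1, -0.8]
width: 0.53
gripper_force: 0.0
time: 2.15
eef_pos: [0.5376, 0.1967, 0.147]
tcp_rot: [-2.118, -2.314, 0.01]
force: [-0.8, -1.2, -0.1]
width: 0.529
gripper_force: 0.0
t 2.15 jig TCP [[ -2.4 -34.4 147. ]] F [-0.8 -1.2 -0.1] w 0.529
target [0.5399 0.1973 0.13  ] turn(deg) [-0.45  0.05 -0.04] rad [-0.0079  0.0009 -0.0007] shift now-tool(mm) [ 0.4  2.5 16.9] final-tool [ 0.4  2.4 17. ]
[ 212   75   32  153 4099] ((509.40008544921875, 230.08099365234375), (22.656898498535156, 127.13434600830078), 5.0137481689453125)
```

View pics/w1.png

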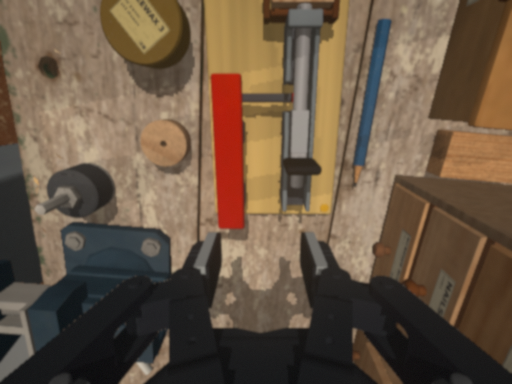

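The wrist view shows both fingertips (205,245) and (318,245) behind and straddling the bar (212-243, 75-228) and the plate (300,166). The vise is at lower left and the cabinet at lower right, so I'll check clearance to both before descending.

Run:
```python
from h import *
o=bot.get_obs(); k=cam("wrist",o)
for z in(0,.05,.1,.15): print(z,"vise",tojig(cast(k,[[168,232]],z)).round(0),"cab",tojig(cast(k,[[374,262]],z)).round(0),"cabtop",tojig(cast(k,[[397,178]],z)).round(0))
print("cab base side",tojig(cast(cam("side"),[[380,236]],0)).round(0))
for z in(.05,.1,.15): print("side vise top",z,tojig(cast(cam("side"),[[248,287],[322,300]],z)).round(0))
im=cv2.imread("pics/w1.png"); m=(im[140:190,280:325].max(2)<45); v,u=np.where(m); print(u.min()+280,u.max()+280,v.min()+140,v.max()+140)
print("tab low rear edge @85", tojig(cast(k,[[302,v.max()+140]],.085)).round(1),"bottom?",tojig(cast(k,[[302,v.max()+140]],.048)).round(1), tojig(cast(k,[[u.min()+280,160],[u.max()+280,160]],.085)).round(1))
```

```text
0 vise [[-111. -100.    0.]] cab [[ 138. -140.    0.]] cabtop [[149. -34.   0.]]
0.05 vise [[-92. -76.  50.]] cab [[ 114. -109.   50.]] cabtop [[124. -21.  50.]]
0.1 vise [[-73. -51. 100.]] cab [[ 90. -77. 100.]] cabtop [[ 98.  -7. 100.]]
0.15 vise [[-54. -26. 150.]] cab [[ 67. -46. 150.]] cabtop [[ 73.   6. 150.]]
cab base side [[179.   7.   0.]]
side vise top 0.05 [[-131.  -48.   50.]
 [ -47. -120.   50.]]
side vise top 0.1 [[-155.  -94.  100.]
 [ -80. -158.  100.]]
side vise top 0.15 [[-178. -140.  150.]
 [-112. -197.  150.]]Traceback (most recent call last):
  File "<stdin>", line 6, in <module>
    return umr_minimum(a, axis, None, out, keepdims, initial, where)
ValueError: zero-size array to reduction operation minimum which has no identity
```

```bash
python3 -m jog '[-0.008,0,0,0,0.003,0,0.53, 0,0,0,-0.001,0,0.02,0.53, 0,0,0,0,0,0.02,0.53, 0,0,0,0,0,0.015,0.53, 0,0,0,0,0,0.01,0.53, 0,0,0,0,0,0,0.53, 0,0,0,0,0,0,0.53]'
python3 - <<'E'
from h import *
plan(0,-.035,.065)
im=bot.read_camera("wrist")[:,:,::-1]; cv2.imwrite("pics/w2.png",im)
E
```

```text
time: 2.9
eef_pos: [0.5444, 0.1973, 0.0875]
tcp_rot: [2.116, 2.314, 0.011]
force: [0.3, 0.6, -0.2]
width: 0.532
gripper_force: 0.0
t 2.9 jig TCP [[  4.5 -34.4  87.5]] F [ 0.3  0.6 -0.2] w 0.532
target [0.54   0.1963 0.065 ] turn(deg) [ 0.55 -0.01  0.01] rad [ 0.0097 -0.0002  0.0002] shift now-tool(mm) [-0.6 -4.7 22.5] final-tool [-0.6 -4.5 22.5]
```

View pics/w2.png

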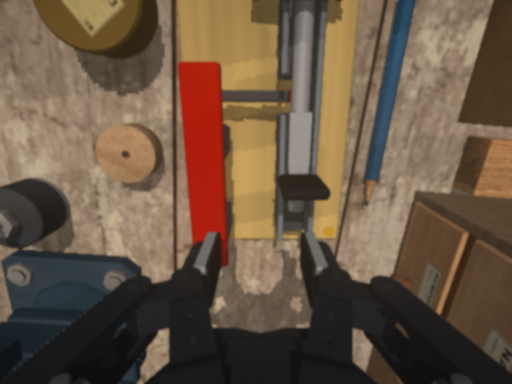

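The wrist view shows the left tip over the rear of the bar (about 210,245) and the right tip behind the plate (304,187), both about 4 mm too far right. I'll correct that and descend to contact.

```bash
python3 -m jog '[0.009,0,0,0,-0.004,0,0.53, 0,0,0,0,0,0.006,0.53, 0,0,0,0,0,0.006,0.53, 0,0,0,0,0,0.004,0.53, 0,0,0,0,0,0,0.53, 0,0,0,0,0,0,0.53]'
python3 -m jog '[0,0,0,0,0,0.003,0.53, 0,0,0,0,0,0,0.53, 0,0,0,0,0,0,0.53]'
python3 -m jog '[0,0,0,0,0,0.003,0.53, 0,0,0,0,0,0,0.53, 0,0,0,0,0,0,0.53]'
python3 -c "
from h import *
plan(0,-.035,.065)"
```

```text
time: 3.55
eef_pos: [0.5397, 0.1966, 0.0701]
tcp_rot: [-2.12, -2.317, 0.002]
force: [0.1, -0.4, -0.2]
width: 0.533
gripper_force: 0.0
time: 3.85
eef_pos: [0.5397, 0.1966, 0.0672]
tcp_rot: [-2.12, -2.318, 0.001]
force: [-0.0, -0.6, -0.6]
width: 0.527
gripper_force: 0.0
time: 4.15
eef_pos: [0.5398, 0.1967, 0.0643]
tcp_rot: [-2.12, -2.318, 0.001]
force: [0.4, -0.4, 1.0]
width: 0.528
gripper_force: 0.8
t 4.15 jig TCP [[ -0.1 -34.6  64.3]] F [ 0.4 -0.4  1. ] w 0.528
target [0.54   0.1963 0.065 ] turn(deg) [-0.04 -0.   -0.  ] rad [-0.0008 -0.     -0.    ] shift now-tool(mm) [-0.4  0.1 -0.7] final-tool [-0.4  0.1 -0.7]
```

```bash
for i in 1 2 3; do python3 -m jog '[0,0,0,0,0,0.003,0.53, 0,0,0,0,0,0,0.53, 0,0,0,0,0,0,0.53]' | grep -E 'eef|force'; done
```

```text
eef_pos: [0.5398, 0.1966, 0.0613]
force: [0.5, -0.2, 2.6]
gripper_force: 1.4
eef_pos: [0.5398, 0.1966, 0.0583]
force: [1.2, 0.4, 4.7]
gripper_force: 2.0
eef_pos: [0.5398, 0.1966, 0.0554]
force: [1.1, -0.2, 5.1]
gripper_force: 2.6
```

```bash
python3 -m jog '[0,0,0,0,0,0.0015,0.53, 0,0,0,0,0,0.0015,0.53, 0,0,0,0,0,0,0.53, 0,0,0,0,0,0,0.53]' | grep -E 'eef|force'
python3 -m jog '[0,0,0,0.003,0,0,0.53, 0,0,0,0.003,0,0,0.53, 0,0,0,0.003,0,0,0.53, 0,0,0,0.003,0,0,0.53, 0,0,0,0.003,0,0,0.53, 0,0,0,0.003,0,0,0.53, 0,0,0,0,0,0,0.53]' | grep -E 'eef|force'
python3 - <<'E'
from h import *
plan(0,.035,.0525)
im=bot.read_camera("side")[:,:,::-1]; cv2.imwrite("pics/s3.png",cv2.resize(im[150:310,200:400],None,fx=3.7,fy=3.7,interpolation=cv2.INTER_CUBIC))
E
```

```text
eef_pos: [0.5398, 0.1966, 0.0526]
force: [0.6, -1.5, 10.1]
gripper_force: 4.3
eef_pos: [0.5383, 0.214, 0.0527]
force: [0.8, -5.3, 9.5]
gripper_force: 4.7
t 6.15 jig TCP [[ -0.1 -17.2  52.7]] F [ 0.8 -5.3  9.5] w 0.531
target [0.5338 0.266  0.0525] turn(deg) [-0.02  0.1  -0.01] rad [-0.0004  0.0017 -0.0002] shift now-tool(mm) [52.2  0.1  0.1] final-tool [52.2  0.1  0.2]
```

View pics/s3.png

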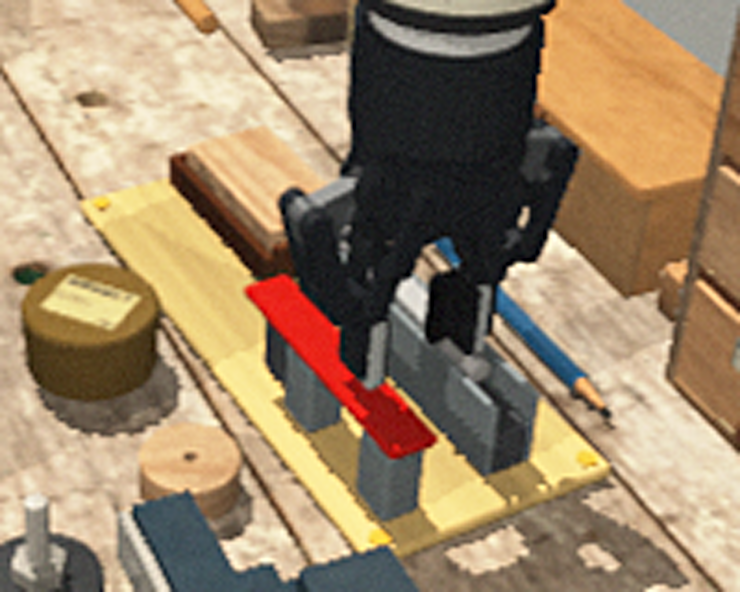

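The side view shows the left tip pressing the red bar down at about (365,375) and the right tip right behind the plate. The z force shows the bar is near or at its bottom, so I'll ease up 0.8 mm and push on.

```bash
python3 -m jog '[0,0,0,0.002,0,-0.0008,0.53, 0,0,0,0.003,0,0,0.53, 0,0,0,0.003,0,0,0.53, 0,0,0,0.003,0,0,0.53, 0,0,0,0.003,0,0,0.53, 0,0,0,0.003,0,0,0.53, 0,0,0,0.003,0,0,0.53, 0,0,0,0,0,0,0.53]' | grep -E 'eef|force'
python3 -m jog '[0,0,0,0.003,0,0,0.53, 0,0,0,0.003,0,0,0.53, 0,0,0,0.003,0,0,0.53, 0,0,0,0.003,0,0,0.53, 0,0,0,0.003,0,0,0.53, 0,0,0,0.003,0,0,0.53, 0,0,0,0.003,0,0,0.53, 0,0,0,0,0,0,0.53]' | grep -E 'eef|force'
python3 -c "
from h import *
plan(0,.035,.0530)"
```

```text
eef_pos: [0.5364, 0.2342, 0.0533]
force: [0.2, -3.6, 6.2]
gripper_force: 3.0
eef_pos: [0.5345, 0.2551, 0.0532]
force: [0.3, -2.8, 5.8]
gripper_force: 3.0
t 7.8 jig TCP [[-0.2 24.  53.2]] F [ 0.3 -2.8  5.8] w 0.528
target [0.5338 0.266  0.053 ] turn(deg) [-0.05  0.07 -0.01] rad [-0.0008  0.0011 -0.0001] shift now-tool(mm) [11.   0.2  0.2] final-tool [11.   0.2  0.2]
```

```bash
python3 -m jog '[0,0,0,0.003,0,0,0.53, 0,0,0,0.003,0,0,0.53, 0,0,0,0.002,0,0,0.53, 0,0,0,0,0,0,0.53]' | grep -E 'eef|force'
python3 -m jog '[0,0,0,0.0015,0,0,0.53, 0,0,0,0,0,0,0.53]' | grep -E 'eef|force'
python3 -m jog '[0,0,0,0.0015,0,0,0.53, 0,0,0,0,0,0,0.53]' | grep -E 'eef|force'
python3 - <<'E'
from h import *
plan(0,.035,.0530)
im=bot.read_camera("side")[:,:,::-1]; cv2.imwrite("pics/s4.png",cv2.resize(im[150:310,200:400],None,fx=3.7,fy=3.7,interpolation=cv2.INTER_CUBIC))
E
```

```text
eef_pos: [0.5338, 0.263, 0.0532]
force: [0.4, -2.8, 7.3]
gripper_force: 3.1
eef_pos: [0.5337, 0.2643, 0.0532]
force: [0.0, -4.3, 6.4]
gripper_force: 3.4
eef_pos: [0.5335, 0.2658, 0.0532]
force: [0.5, -4.3, 7.1]
gripper_force: 3.4
t 8.6 jig TCP [[-0.3 34.8 53.2]] F [ 0.5 -4.3  7.1] w 0.529
target [0.5338 0.266  0.053 ] turn(deg) [-0.05  0.08 -0.02] rad [-0.0009  0.0014 -0.0003] shift now-tool(mm) [0.2 0.3 0.2] final-tool [0.2 0.3 0.2]
```

View pics/s4.png

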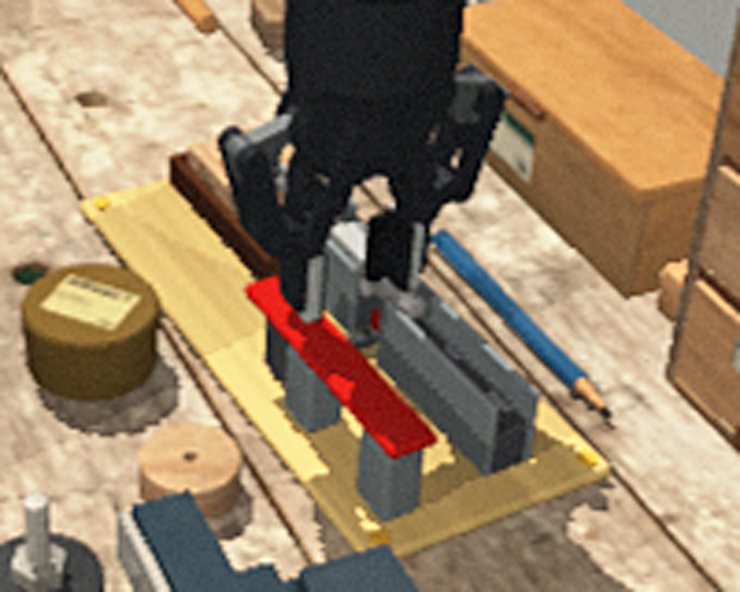

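The view shows the bolt moved along with the plate now at about (390,250), the tip behind it and the bar still held down. There's no stop force yet, so I'll continue in small steps.

```bash
for i in 1 2 3; do python3 -m jog '[0,0,0,0.001,0,0,0.53, 0,0,0,0,0,0,0.53, 0,0,0,0,0,0,0.53]' | grep -E 'eef|^force'; done
```

```text
eef_pos: [0.5335, 0.2667, 0.0532]
force: [0.3, -3.9, 6.6]
eef_pos: [0.5334, 0.2671, 0.0532]
force: [1.8, -9.3, 7.3]
eef_pos: [0.5334, 0.2672, 0.0532]
force: [1.1, -16.3, 9.1]
```

The bolt is against its stop: 16 N with no further travel. I'll back off slightly, lift off the catch and look.

```bash
python3 -m jog '[0,0,0,-0.0015,0,0,0.53, 0,0,0,-0.0015,0,0,0.53, 0,0,0,0,0,0,0.53, 0,0,0,0,0,-0.005,0.53, 0,0,0,0,0,-0.01,0.53, 0,0,0,0,0,-0.02,0.53, 0,0,0,0,0,-0.03,0.53, 0,0,0,0,0,-0.03,0.53, 0,0,0,-0.03,0,-0.03,0.53, 0,0,0,-0.04,0,-0.01,0.53, 0,0,0,-0.04,0,0,0.53, 0,0,0,0,0,0,0.53]' | grep -E 'time|eef|force'
python3 - <<'E'
from h import *
plan(0,-.08,.18)
o=bot.get_obs();k=cam("wrist",o)
im=bot.read_camera("wrist")[:,:,::-1].copy()
l,s=redmask(im)
for i in range(1,len(s)):
    if s[i][4]>300:
        v,u=np.where(l==i)
        for z in(.055,.067): print(z,cv2.minAreaRect(cast(k,np.c_[u,v],z)[:,:2].astype(np.float32)*1000))
a=bot.read_camera("side")[:,:,::-1]
cv2.imwrite("pics/f5.png",np.hstack([cv2.resize(im[20:300,150:400],(400,448)),cv2.resize(a[170:310,215:340],(400,448))]))
E
```

```text
time: 10.75
eef_pos: [0.5435, 0.1532, 0.189]
force: [-0.3, 1.1, 0.4]
gripper_force: 0.0
t 10.75 jig TCP [[ -0.4 -78.3 189. ]] F [-0.3  1.1  0.4] w 0.529
target [0.544  0.1515 0.18  ] turn(deg) [-0.05  0.06 -0.2 ] rad [-0.0008  0.0011 -0.0035] shift now-tool(mm) [-1.7  0.4  9. ] final-tool [-1.7  0.4  9. ]
0.055 ((506.93951416015625, 229.6957244873047), (23.348766326904297, 131.77975463867188), 5.013680458068848)
0.067 ((508.2568054199219, 229.75999450683594), (22.334003448486328, 126.05221557617188), 5.013673782348633)
```

View pics/f5.png

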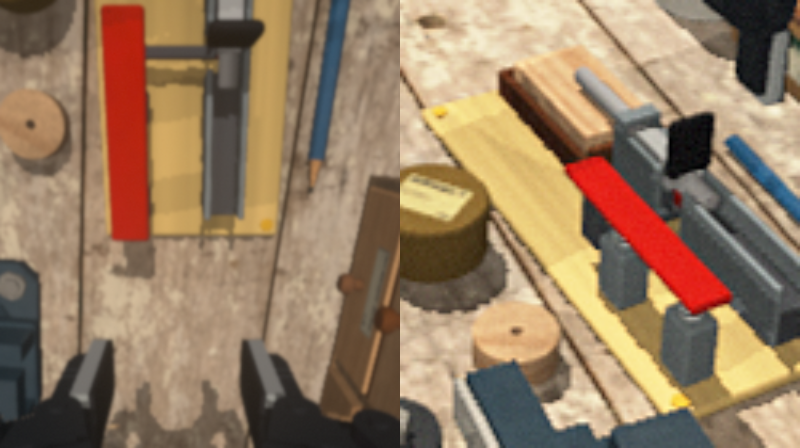

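The bolt rod now lies over the block and the bar looks raised. I'll confirm by comparing the fixed camera's red mask and plate position with the start.

Run:
```python
from h import *
for n in("scene","side"):
    k=cam(n); a=cv2.imread(f"pics/{n}0.png"); b=bot.read_camera(n)[:,:,::-1].copy()
    for im in(a,b):
        l,s=redmask(im); print(n,[x.tolist() for x in s[1:] if x[4]>100 and 240<x[0]<340])
        c,l,s,ce=cv2.connectedComponentsWithStats((im.max(2)<40).astype(np.uint8))
        print([(s[i].tolist(),tojig(cast(k,ce[i],.0665)).round(1).tolist()) for i in range(1,c) if s[i][4]>40 and 280<ce[i][0]<350 and 190<ce[i][1]<260])
    print("moved px in tin/plug/pencil area:", [(cv2.absdiff(a,b)[r].max(2)>50).sum() for r in ([np.s_[205:295,200:266],np.s_[210:265,332:370]] if n=="side" else [np.s_[215:275,230:285]])])
```

```text
scene [[285, 211, 52, 37, 509]]
[([329, 210, 10, 17, 117], [[30.7, -4.5, 66.5]])]
scene [[285, 211, 52, 36, 502]]
[([310, 197, 10, 16, 110], [[31.0, 52.2, 66.5]])]
moved px in tin/plug/pencil area: [np.int64(0)]
side [[267, 219, 51, 49, 770]]
[([316, 223, 16, 21, 243], [[32.6, -4.8, 66.5]])]
side [[267, 219, 51, 49, 772]]
[([298, 206, 15, 20, 226], [[32.7, 51.8, 66.5]])]
moved px in tin/plug/pencil area: [np.int64(19), np.int64(33)]
```

```bash
python3 -c "
from workcell import bot
print(bot.sign_off())"
```

```text
the job is handed in; nothing more can be done
None
```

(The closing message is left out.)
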